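# Mirror a row of printed coupons into the inspection tray

### The job

Move the four printed coupons from the black print carrier into the four bays of the green inspection tray, one per bay, in reverse order: the coupon at the left end of the carrier goes to the right end of the tray, the second from the left goes to the second from the right, and so on (the coloured rafts left on the carrier show the original row). Set each one down standing on the bay's floor; do not drop a coupon or knock one over.

Things in the scene. Friction and masses are not known exactly. Their poses are not given: they have to be found in the camera images.
- carrier: fixed flat black print-carrier strip, 74 mm (its x) by 256 mm (its y), 8.5 mm high, a binder clip at each end; four coloured rafts in a row at its y = -93, -31, 31, 93 mm. Origin: centre of its underside, on the table. Left or right of the middle; its y axis points to the robot's left, within 0.3 rad of world y
- tray: fixed green-painted metal tray, 66 mm (its x) by 252 mm (its y), 12 mm high; walls, floor and three dividers 4 mm thick make a row of four bays, 58 mm square inside, centred at its x = 0, y = -93, -31, 31, 93 mm; empty at the start. Origin: centre of its underside, on the table; bay floor at z = 4 mm. On the other side from the carrier, y axis likewise within 0.3 rad of world y, to the left
- coupon_red: loose red 3D-printed lattice coupon, an upright cylinder 32 mm in diameter and 54 mm high, about 45 g, rigid, grippable anywhere on its side. Origin: centre of its underside, z axis up its own axis (yaw means nothing). At the start it stands on the red raft, free to lift off (not stuck)
- raft_red: fixed flat red disc, 44 mm in diameter and 3 mm thick, the printed raft under the red coupon; stays on the carrier and so shows where that coupon was. Origin: centre of its underside, 8.5 mm above the table (its top is 11.5 mm above the table)
- coupon_yellow: loose yellow 3D-printed lattice coupon, an upright cylinder 32 mm in diameter and 54 mm high, about 45 g, rigid, grippable anywhere on its side. Origin: centre of its underside, z axis up its own axis (yaw means nothing). At the start it stands on the yellow raft, free to lift off (not stuck)
- raft_yellow: fixed flat yellow disc, 44 mm in diameter and 3 mm thick, the printed raft under the yellow coupon; stays on the carrier and so shows where that coupon was. Origin: centre of its underside, 8.5 mm above the table (its top is 11.5 mm above the table)
- coupon_blue: loose blue 3D-printed lattice coupon, an upright cylinder 32 mm in diameter and 54 mm high, about 45 g, rigid, grippable anywhere on its side. Origin: centre of its underside, z axis up its own axis (yaw means nothing). At the start it stands on the blue raft, free to lift off (not stuck)
- raft_blue: fixed flat blue disc, 44 mm in diameter and 3 mm thick, the printed raft under the blue coupon; stays on the carrier and so shows where that coupon was. Origin: centre of its underside, 8.5 mm above the table (its top is 11.5 mm above the table)
- coupon_white: loose white 3D-printed lattice coupon, an upright cylinder 32 mm in diameter and 54 mm high, about 45 g, rigid, grippable anywhere on its side. Origin: centre of its underside, z axis up its own axis (yaw means nothing). At the start it stands on the white raft, free to lift off (not stuck)
- raft_white: fixed flat white disc, 44 mm in diameter and 3 mm thick, the printed raft under the white coupon; stays on the carrier and so shows where that coupon was. Origin: centre of its underside, 8.5 mm above the table (its top is 11.5 mm above the table)
There are look-alikes about, which are no part of the job. What is meant by the coupon_red is not turquoise, and is the larger of those in its own colour.

How it is judged:
By the outcome, as a careful person would: the job done as asked, in the order asked, and still so for the second after the job is handed in, with the robot touching nothing.
It also fails if it takes over 104 s, if anything falls off the work surface, if the arm or the gripper's body presses on something with over 40 N, if the wrist force passes 120 N, or if a joint passes its speed limit or range.

### The arm

A 7-joint arm with a two-finger parallel gripper is mounted at the origin on the work surface. World frame = base frame: x ahead of the robot, y to its left, z up, the work surface at z = 0. Lengths are in m, angles in rad, forces in N, time in s.
With the tool pointing down it reaches from about 0.4 to 0.9 m from the base axis. Payload 5.6 kg.
Tool frame: the origin (TCP) lies on the centre line of the jaws, within the pads' length; the fingertips stand 11 mm ahead of it and the grasp point (between the pads) lies 8 mm behind it; z points along the fingers, x is the direction in which the jaws open and shut, and the axes are right-handed (so a half turn about z gives the same grasp; the last joint's range is limited). The gripper opens to 92 mm and grips with 3 to 60 N. Pads are 20 mm wide; open, the fingers measure 128 mm over their backs; the gripper's body (75 mm by 189 mm) begins 69 mm behind the grasp point.
Start: joints at [1.068, 0.468, -0.012, 1.603, 0.006, 1.071, -0.056], TCP at [0.288, -0.583, 0.2] pointing down, gripper open.
Joint ranges: [-2.53, 2.53], [-0.31, 2.02], [-1.57, 1.55], [0.28, 2.44], [-1.29, 4.43], [0.15, 1.84], [-2.92, 2.92]. Speed limits (rad/s): [2.57, 2.57, 3.14, 3.14, 3.14, 3.14, 3.14].

### API

Orientations are given as [roll, pitch, yaw] about the fixed x, y, z axes, in that order (R = Rz(yaw) Ry(pitch) Rx(roll)).
In Python, from bench import r gives the robot as it stands.
- The arm moves only by the shell command python3 -m inch 'ROWS' [FORCE]. ROWS is JSON, a list that holds one entry, the list of rows, each a list of 5 numbers: the shift along the world's x, y, z in m, then the turn about the world's z in degrees, then the finger opening in m, from 0 to 0.0919. A call has 1 to 5 rows; each row is the pose to reach, as a shift and turn from the pose measured when the call began; what a row does not reach only later rows make up. A row lasts 1/8 s, in which the tool goes at most 62.5 mm and 10.7 degrees, less where a joint would pass 70% of its speed; a pose out of reach is approached as far as the arm can. A call with a gripper value outside its range is refused whole. The fingers move at their own pace and stop on an object; FORCE is the grip in N (left out, the last holds). Time passes only in rows, so rows that repeat a pose let the fingers close. It gives the time, the measured TCP pose, the force and the opening at its end, in the units of the state.
- r.observe(): the state, without advancing time (a new reading comes with each control period).
- r.snapshot(name): name is "side" or "top"; returns a dict with "frame" (480x640x3 uint8, red, green, blue), "z_map" (480x640 float32, m along the optical axis (not along the pixel's ray), 0 where there is no reading), "K" (3x3 intrinsics, pixels), "position" and "attitude" of the camera in the world. Camera axes: x right, y up, looking along -z (the intrinsics and any distortion apply to the point x, -y, -z); pixel columns grow to the right and rows downward; lengths in m; the calibration is good to about 2 mm. A picture is of the moment at which its call begins.
- r.hand_in(): hands the job in, once; it reports no verdict.
Trained networks look in the newest picture that a camera, given by its name, has taken for a name from the list of things; names that differ only in an ending like _2 or _b are one class to them, and where a whole thing is asked for, a point or a joint stands for the part that bears it (a point fixed in the world has none). Each returns a list of dicts, best first, with "conf" (0 to 1); they miss things now and then, are a little off and sometimes report something else, mostly with a low value. They report only what shows in the picture. A call takes as long as a camera call. They do not tell look-alikes from the thing itself.
- r.search_frame(name, camera): "bbox" ([centre column, centre row, width, height] in pixels, round what is visible of it).
The state is a dict: "t": time; "joint_positions": joint angles; "dq": joint speeds; "effort": joint torques, N m; "ee_pos": TCP position; "orientation": TCP orientation; "wrist_force": force on the tool from outside, world axes, zero at the start; "wrist_torque": the same for the moment, N m; "width": opening from 0.0 (shut) to 1.0 (fully open).
Only numpy, scipy, OpenCV 4.12 (cv2) and the standard library are available. Lean on these libraries where they do the work, as an engineer would, in place of code of your own. Each camera call takes 0.05 s, during which the arm holds its last target.

## Working session

There is one attempt and no reset: what is moved stays moved. The work goes in short steps, Python scripts to look and compute and a shell command to move; the robot and the scene stay as the last step left them, time stands still between calls to the robot, and variables do not carry over. Pictures are saved under pics/ and viewed, and the job is handed in when it is done.

```bash
ls; mkdir -p pics; cat > h.py <<'E'
import numpy as np, cv2
from bench import r
def snap(cam,name=None):
    s=r.snapshot(cam)
    if name: cv2.imwrite('pics/'+name+'.png',s['frame'][:,:,::-1])
    np.savez('last_'+cam+'.npz',**{k:np.array(v) for k,v in s.items()})
    return s
E
python3 - <<'E'
from h import *
for c in('top','side'):
    s=snap(c,c+'0'); print(c,s['K'],s['position'],s['attitude'],[k for k in s])
print(r.observe())
for c in('top','side'):
    for n in ['carrier','tray','coupon_red','coupon_yellow','coupon_blue','coupon_white']:
        print(c,n,[(np.round(d['bbox']),round(d['conf'],2)) for d in r.search_frame(n,c)])
E
```

```text
pics
top [[491.79569869   0.         323.52006426]
 [  0.         491.79569869 241.67058209]
 [  0.           0.           1.        ]] [ 0.49085958 -0.02038785  1.06019248] [ 0.04199132 -0.00280491 -1.55906099] ['frame', 'z_map', 'K', 'position', 'attitude']
side [[486.41469607   0.         313.20022283]
 [  0.         486.41469607 237.33537301]
 [  0.           0.           1.        ]] [ 0.40067842 -0.54896602  0.67959638] [ 0.72125053 -0.00909433 -0.28549723] ['frame', 'z_map', 'K', 'position', 'attitude']
{'t': 0.1, 'joint_positions': array([ 1.06799426,  0.46829916, -0.01159188,  1.6035025 ,  0.00600004,
        1.07140263, -0.05631478]), 'dq': array([ 0.00011963, -0.00335234, -0.00069625, -0.00333217,  0.00073598,
        0.00077019,  0.00164185]), 'effort': array([ 7.10396253e-04, -5.21647561e+01, -1.27065435e-02, -2.44367391e+01,
       -5.67699317e-02,  1.40472027e-02,  5.81862741e-05]), 'ee_pos': array([ 0.28814505, -0.58204388,  0.19874111]), 'orientation': array([ 3.14147333e+00,  1.57285871e-03, -1.11108349e+00]), 'wrist_force': array([ 0.45554639, -1.49531796,  0.27679
[... 328 characters left out ...]
  59.]), 0.54)]
top coupon_yellow [(array([371., 242.,  19.,  16.]), 0.68), (array([454., 257.,  16.,  14.]), 0.26)]
top coupon_blue [(array([460., 255.,  22.,  13.]), 0.5)]
top coupon_white [(array([431., 250.,  19.,  15.]), 0.56)]
side carrier [(array([331., 372.,  72., 174.]), 0.68)]
side tray [(array([282., 184.,  42.,  87.]), 0.91)]
side coupon_red [(array([353., 260.,  18.,  21.]), 0.79), (array([322., 325.,  22.,  36.]), 0.77), (array([283., 263.,  13.,  21.]), 0.63)]
side coupon_yellow [(array([320., 291.,  22.,  38.]), 0.79)]
side coupon_blue [(array([337., 408.,  28.,  43.]), 0.87)]
side coupon_white [(array([324., 325.,  21.,  36.]), 0.67), (array([332., 363.,  26.,  33.]), 0.66)]
```

View pics/top0.png

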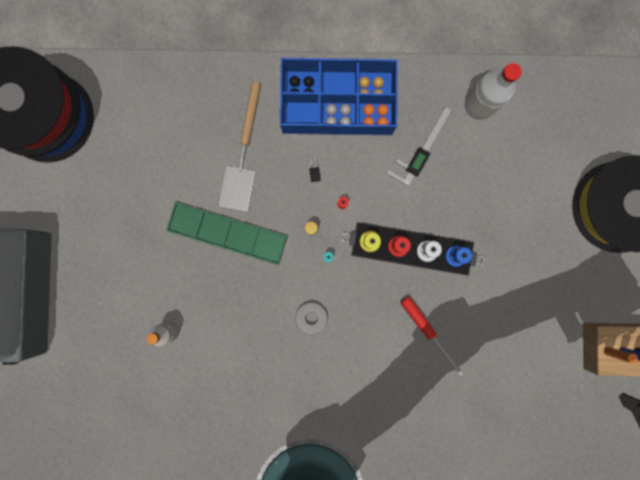

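View pics/side0.png

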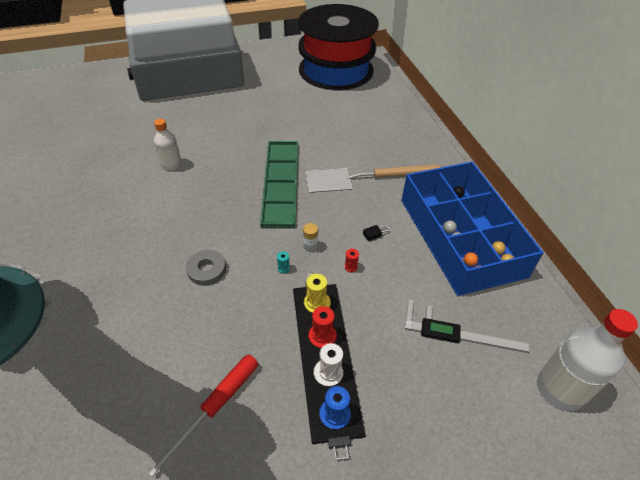

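Top view (right = world −y, up = +x): the carrier is on the robot's right, with yellow (371,242), red (399,245), white (429,250) and blue (459,256) from left to right. The tray is at (228,233) on the left. The small red (343,202) and turquoise (328,257) bits are look-alikes. Next I measure positions.

```bash
cat >> h.py <<'E'
from scipy.spatial.transform import Rotation as Ro
def cloud(s):
    z=np.array(s['z_map'],float); K=np.array(s['K']); v,u=np.mgrid[0:480,0:640]
    p=np.stack([(u-K[0,2])/K[0,0]*z,-(v-K[1,2])/K[1,1]*z,-z],-1)
    R=Ro.from_euler('xyz',s['attitude']).as_matrix()
    return p@R.T+np.array(s['position'])
def masks(s):
    hsv=cv2.cvtColor(np.array(s['frame']),cv2.COLOR_RGB2HSV); h,sa,v=[hsv[...,i].astype(int) for i in range(3)]
    return dict(red=((h<8)|(h>172))&(sa>150)&(v>80),yellow=(h>22)&(h<35)&(sa>130)&(v>80),
      blue=(h>100)&(h<125)&(sa>130)&(v>70),white=(sa<30)&(v>190),green=(h>60)&(h<88)&(sa>80)&(v>40),
      black=(v<45))
def planar(pts):  # min-area rect in mm
    (c,wh,a)=cv2.minAreaRect((pts[:,:2]*1000).astype(np.float32)); return np.round(c,1),np.round(wh,1),round(a,2)
E
python3 - <<'E'
from h import *
for c in('top','side'):
    s=dict(np.load('last_%s.npz'%c)); P=cloud(s); m=masks(s); ok=s['z_map']>0
    near=(np.abs(P[...,0]-.5)<.2)&(np.abs(P[...,1]+.18)<.17)&ok
    tb=P[200:300,280:360] if c=='top' else P[200:300,50:150]
    print(c,'table z',np.median(tb[...,2]))
    for n in('yellow','red','white','blue'):
        q=P[m[n]&near]
        t=q[(q[:,2]>.058)&(q[:,2]<.075)]; b=q[(q[:,2]>.006)&(q[:,2]<.02)]
        print(n,len(q),'zmax',np.percentile(q[:,2],[5,50,95]).round(4),'top',len(t),*( (cv2.minEnclosingCircle((t[:,:2]*1000).astype(np.float32)),t.mean(0).round(4)) if len(t)>3 else ()),
          'raft',cv2.minEnclosingCircle((b[:,:2]*1000).astype(np.float32)) if len(b)>3 else None)
    g=P[m['green']&ok&(np.abs(P[...,1]-.17)<.2)&(np.abs(P[...,0]-.5)<.2)]
    print('green',len(g),planar(g),np.percentile(g[:,2],[1,20,50,80,99]).round(4))
    k=P[(m['black'])&near&(P[...,2]<.03)&(P[...,2]>.004)]
    print('black',len(k),planar(k) ,np.median(k[:,2]))
E
```

```text
top table z -5.390411950911833e-05
yellow 341 zmax [0.0073 0.0604 0.0678] top 173 ((536.22314453125, -120.84140014648438), 15.851041793823242) [ 0.5362 -0.1208  0.0653] raft ((537.9056396484375, -122.1608657836914), 23.47984504699707)
red 932 zmax [0.009  0.0239 0.0662] top 181 ((528.3811645507812, -181.83462524414062), 16.14641761779785) [ 0.5283 -0.1814  0.065 ] raft ((476.6167907714844, -155.25387573242188), 168.58087158203125)
white 158 zmax [0.0096 0.0638 0.0675] top 111 ((520.3135375976562, -244.12786865234375), 14.729996681213379) [ 0.52   -0.2442  0.0648] raft ((515.475830078125, -241.6060791015625), 18.345182418823242)
blue 437 zmax [0.0076 0.0319 0.0669] top 188 ((509.08099365234375, -306.95550537109375), 16.3145694732666) [ 0.5092 -0.3062  0.0648] raft ((510.7308044433594, -311.04327392578125), 28.955488204956055)
green 3322 (array([538.7, 141.1]), array([339.6,  61.9]), 73.71) [-0.0008  0.0022  0.0041  0.0064  0.014 ]
black 1683 (array([ 591.4, -224.3]), array([248.6, 205. ]), 80.94) 0.008215532071105924
side table z 0.0005623473806288803
yellow 691 zmax [0.0105 0.0465 0.
[... 253 characters left out ...]
6), 16.933124542236328) [ 0.5284 -0.1852  0.0655] raft ((480.1361999511719, -159.55484008789062), 173.08587646484375)
white 495 zmax [0.0088 0.065  0.0674] top 296 ((521.3881225585938, -245.29461669921875), 16.500566482543945) [ 0.5215 -0.2461  0.0661] raft ((566.1097412109375, -171.4884033203125), 108.98699188232422)
blue 1026 zmax [0.01   0.043  0.0673] top 449 ((509.6429443359375, -308.0146484375), 16.767515182495117) [ 0.5096 -0.3095  0.0658] raft ((512.564453125, -297.0566101074219), 31.848459243774414)
green 2763 (array([539.3, 140.1]), array([347.,  65.]), 73.75) [0.0017 0.0037 0.005  0.0096 0.014 ]
black 4036 (array([ 553.3, -180.8]), array([293. , 335.5]), 1.31) 0.008774080829113295
```

```bash
cat >> h.py <<'E'
def tray(s):
    P=cloud(s); m=(masks(s)['green']&(np.array(s['z_map'])>0)&(np.abs(P[...,1]-.2)<.22)&(np.abs(P[...,0]-.55)<.2)).astype(np.uint8)
    n,l,st,c=cv2.connectedComponentsWithStats(m); k=1+st[1:,4].argmax()
    q=P[l==k]; return q,planar(q)
E
python3 - <<'E'
from h import *
for c in('top','side'):
    s=dict(np.load('last_%s.npz'%c)); q,f=tray(s); print(c,len(q),f)
    # carrier
    P=cloud(s); z=P[...,2]; near=(np.abs(P[...,0]-.52)<.09)&(np.abs(P[...,1]+.215)<.15)&(masks(s)['black'])
    n,l,st,cc=cv2.connectedComponentsWithStats(near.astype(np.uint8)); k=1+st[1:,4].argmax(); print('carrier',planar(P[l==k]))
C=np.array([.539,.196])
E
```

```text
top 3321 (array([551.4, 184.7]), array([248.6,  61.9]), 73.71)
carrier (array([ 523.9, -213.8]), array([249.2,  68.6]), 80.94)
side 2756 (array([551.8, 183.3]), array([257.1,  65. ]), 73.75)
carrier (array([ 523.5, -216.6]), array([255.8,  72.9]), 81.0)
```

```bash
python3 -m inch '[[[0,0,0.02,10,0.0919],[0,0.03,0.03,20,0.0919],[0.02,0.08,0.03,30,0.0919],[0.05,0.13,0.03,40,0.0919],[0.08,0.18,0.03,50,0.0919]]]' 15
```

```text
t: 1.32
ee_pos: [0.3691, -0.4011, 0.23]
orientation: [3.141, -0.001, -0.233]
wrist_force: [1.2, -1.0, 0.1]
width: 0.999
```

```bash
python3 -m inch '[[[0.033,0.056,0,0,0.0919],[0.065,0.11,0,0,0.0919],[0.098,0.165,-0.02,0,0.0919],[0.13,0.22,-0.04,0,0.0919],[0.155,0.26,-0.06,0,0.0919]]]'; python3 -m inch '[[[0.012,0.02,-0.04,0,0.0919],[0.012,0.02,-0.05,0,0.0919],[0.012,0.02,-0.05,0,0.0919]]]'; python3 - <<'E'
from h import *
snap('side','side1'); print(r.observe()['ee_pos'])
E
```

```text
t: 1.95
ee_pos: [0.5245, -0.141, 0.1708]
orientation: [3.141, -0.003, -0.234]
wrist_force: [0.2, -1.3, -0.1]
width: 0.999
t: 2.33
ee_pos: [0.5358, -0.1223, 0.1206]
orientation: [3.14, -0.002, -0.235]
wrist_force: [0.1, 0.2, -0.4]
width: 1.002
[ 0.53639332 -0.12275747  0.1214652 ]
```

View pics/side1.png

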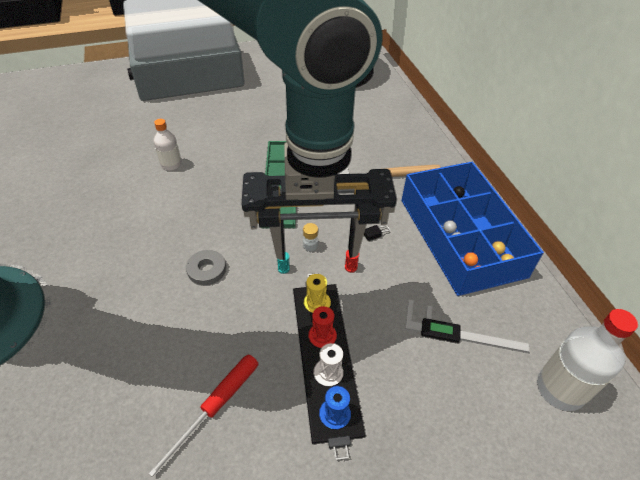

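The fingers straddle yellow at (317,285), with tips at about (282,262) and (352,262). The look-alikes stand behind, clear of the descent. I descend and grip.

```bash
python3 -m inch '[[[0,0.001,-0.03,0,0.0919],[0,0.001,-0.06,0,0.0919],[0,0.001,-0.084,0,0.0919],[0,0.001,-0.084,0,0.0919]]]'; python3 -m inch '[[[0,0,0,0,0.02],[0,0,0,0,0.02],[0,0,0,0,0.02],[0,0,0,0,0.02],[0,0,0,0,0.02]]]' 15
```

```text
t: 2.88
ee_pos: [0.5356, -0.1234, 0.0375]
orientation: [3.139, -0.002, -0.238]
wrist_force: [-0.1, 0.7, -0.1]
width: 1.004
t: 3.5
ee_pos: [0.5357, -0.1233, 0.0376]
orientation: [3.139, -0.002, -0.238]
wrist_force: [-0.9, 0.1, -0.2]
width: 0.478
```

```bash
python3 -m inch '[[[0,0,0,0,0.02],[0,0,0,0,0.02],[0,0,0,0,0.02],[0,0,0,0,0.02]]]' 15
```

```text
t: 4.0
ee_pos: [0.5357, -0.1233, 0.0375]
orientation: [3.139, -0.002, -0.238]
wrist_force: [-0.2, -0.2, -0.4]
width: 0.34
```

```bash
python3 -m inch '[[[0,0,0.015,0,0.02],[0,0,0.04,0,0.02],[0,0,0.07,0,0.02],[0,0,0.09,0,0.02],[0,0,0.09,0,0.02]]]'; python3 - <<'E'
from h import *
snap('side','side2'); print(r.observe()['ee_pos'])
E
```

```text
t: 4.62
ee_pos: [0.5371, -0.1236, 0.1298]
orientation: [3.139, -0.007, -0.238]
wrist_force: [0.7, 0.5, -0.6]
width: 0.343
[ 0.53607587 -0.12356447  0.12848975]
```

View pics/side2.png

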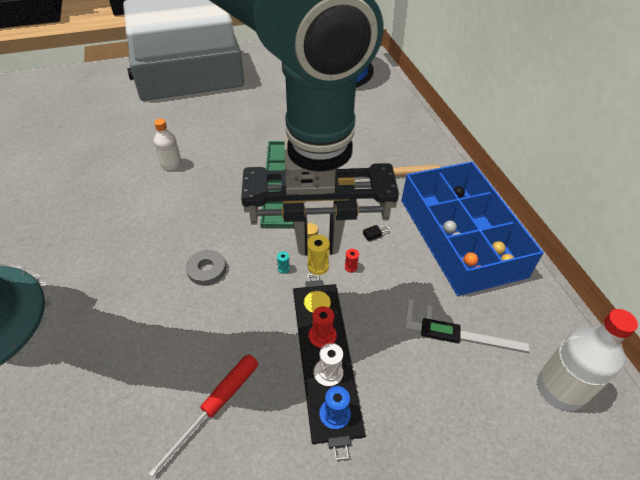

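Yellow is lifted and upright at (318,255), and its raft is left at (317,302). Next: over the right-end bay at (0.5255, 0.0947).

```bash
python3 -m inch '[[[-0.002,0.03,0,0,0.02],[-0.005,0.085,0,0,0.02],[-0.008,0.14,0,0,0.02],[-0.01,0.19,0,0,0.02],[-0.01,0.216,0,0,0.02]]]'; python3 -m inch '[[[0,0,0,0,0.02],[0,0,0,0,0.02]]]';  python3 - <<'E'
from h import *
snap('top','top3');snap('side','side3'); print(r.observe()['ee_pos'])
E
```

```text
t: 5.3
ee_pos: [0.5247, 0.0957, 0.1276]
orientation: [3.139, -0.002, -0.234]
wrist_force: [0.2, 0.2, -0.5]
width: 0.341
t: 5.55
ee_pos: [0.5242, 0.0943, 0.1268]
orientation: [3.138, -0.001, -0.235]
wrist_force: [1.7, -0.1, -0.8]
width: 0.338
[0.52465076 0.09366773 0.1271367 ]
```

View pics/side3.png

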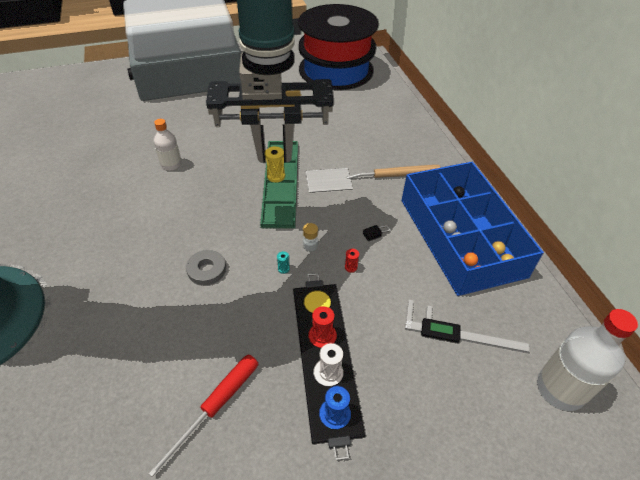

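Yellow hangs upright at (275,165), over the tray's near bay. I lower it, slowly at the end.

```bash
python3 -m inch '[[[0.001,0.001,-0.03,0,0.02],[0.001,0.001,-0.06,0,0.02],[0.001,0.001,-0.08,0,0.02],[0.001,0.001,-0.09,0,0.02],[0.001,0.001,-0.094,0,0.02]]]'; python3 -m inch '[[[0,0,-0.002,0,0.02],[0,0,-0.003,0,0.02],[0,0,-0.003,0,0.02]]]';
```

```text
t: 6.28
ee_pos: [0.5258, 0.0939, 0.0329]
orientation: [3.138, -0.001, -0.238]
wrist_force: [-0.0, 0.5, -0.3]
width: 0.341
t: 6.65
ee_pos: [0.526, 0.0939, 0.0303]
orientation: [3.138, -0.002, -0.238]
wrist_force: [0.2, 0.5, -0.1]
width: 0.342
```

```bash
python3 -m inch '[[[0,0,-0.001,0,0.02],[0,0,-0.001,0,0.02],[0,0,-0.001,0,0.02]]]'; python3 - <<'E'
from h import *
for i in range(3):
    s=snap('side','side4'); o=r.observe(); print(o['ee_pos'],o['wrist_force'])
P=cloud(s);m=masks(s)['yellow']&(P[...,1]>.03)
q=P[m]; print(len(q),np.percentile(q[:,2],[1,5,50,95,99]))
E
```

```text
t: 7.02
ee_pos: [0.5263, 0.094, 0.0299]
orientation: [3.138, -0.003, -0.238]
wrist_force: [-1.0, -0.9, 5.8]
width: 0.338
[0.52635756 0.094001   0.0299439 ] [-1.76545567 -1.28850362  5.64111143]
[0.52635919 0.09397617 0.02994624] [-1.81993821 -0.14008479  4.61861719]
[0.52639012 0.09397644 0.02996048] [-1.37256111 -0.73549505  5.0310804 ]
482 [0.00510444 0.00801282 0.04112295 0.05968476 0.06156924]
```

Contact (5 N) came at the expected height. I release.

```bash
python3 -m inch '[[[0,0,0,0,0.045],[0,0,0,0,0.07],[0,0,0,0,0.0919],[0,0,0,0,0.0919],[0,0,0,0,0.0919]]]';python3 -m inch '[[[0,0,0,0,0.0919],[0,0,0.02,0,0.0919],[0,0,0.05,0,0.0919],[0,0,0.09,0,0.0919],[0,0,0.1,0,0.0919]]]'
```

```text
t: 7.8
ee_pos: [0.5263, 0.094, 0.0299]
orientation: [3.138, -0.003, -0.238]
wrist_force: [0.1, -0.7, -0.4]
width: 0.861
t: 8.43
ee_pos: [0.5278, 0.0944, 0.1322]
orientation: [3.139, -0.007, -0.238]
wrist_force: [0.1, 0.4, 0.1]
width: 1.002
```

```bash
python3 - <<'E'
from h import *
s=snap('side','side5'); P=cloud(s);m=masks(s)['yellow']&(P[...,1]>.03)&(P[...,1]<.2)
q=P[m]; t=q[q[:,2]>.05]; print(len(q),np.percentile(q[:,2],[1,50,99]),cv2.minEnclosingCircle((t[:,:2]*1000).astype(np.float32)))
E
```

```text
470 [0.005557   0.040831   0.06066273] ((528.3737182617188, 93.47748565673828), 18.0698184967041)
```

View pics/side5.png

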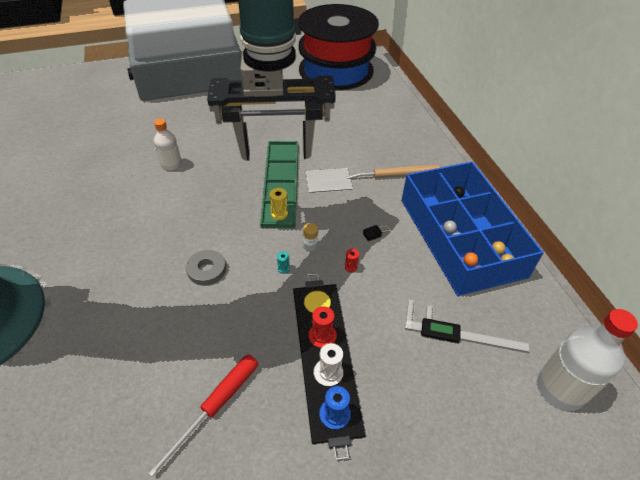

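Yellow stands upright in the nearest (right-end) bay at (279,204), measured centre about (0.528, 0.093). Now red.

```bash
python3 -m inch '[[[0,-0.035,0,0,0.0919],[0,-0.095,0,0,0.0919],[0,-0.155,0,0,0.0919],[0,-0.21,0,0,0.0919],[0.001,-0.26,0,0,0.0919]]]'; python3 -m inch '[[[0,-0.017,0,0,0.0919],[0,-0.017,0,0,0.0919],[0,-0.017,0,0,0.0919]]]'
```

```text
t: 9.1
ee_pos: [0.5274, -0.1679, 0.1306]
orientation: [3.139, -0.004, -0.239]
wrist_force: [1.1, 1.0, 0.4]
width: 1.0
t: 9.48
ee_pos: [0.5275, -0.1823, 0.1302]
orientation: [3.14, -0.003, -0.236]
wrist_force: [0.5, 0.6, -0.1]
width: 0.997
```

```bash
python3 -m inch '[[[0.001,-0.001,-0.03,0,0.0919],[0.001,-0.001,-0.06,0,0.0919],[0.001,-0.001,-0.085,0,0.0919],[0.001,-0.001,-0.0925,0,0.0919],[0.001,-0.001,-0.0925,0,0.0919]]]'; python3 -m inch '[[[0,0,0,0,0.02],[0,0,0,0,0.02],[0,0,0,0,0.02],[0,0,0,0,0.02],[0,0,0,0,0.02]]]' 15;  python3 -m inch '[[[0,0,0,0,0.02],[0,0,0,0,0.02],[0,0,0,0,0.02],[0,0,0,0,0.02]]]' 15
```

```text
t: 10.1
ee_pos: [0.5288, -0.1819, 0.0378]
orientation: [3.141, -0.003, -0.234]
wrist_force: [0.3, 0.3, -0.1]
width: 0.999
t: 10.72
ee_pos: [0.5287, -0.182, 0.0378]
orientation: [3.141, -0.003, -0.234]
wrist_force: [0.5, -1.0, -0.5]
width: 0.476
t: 11.22
ee_pos: [0.5288, -0.182, 0.0379]
orientation: [3.141, -0.003, -0.234]
wrist_force: [-0.9, -1.6, -0.1]
width: 0.342
```

```bash
python3 -m inch '[[[0,0,0.015,0,0.02],[0,0,0.04,0,0.02],[0,0,0.07,0,0.02],[0,0,0.095,0,0.02],[0,0,0.095,0,0.02]]]'; python3 -m inch '[[[0.001,0.03,0,0,0.02],[0.003,0.085,0,0,0.02],[0.006,0.14,0,0,0.02],[0.009,0.195,0,0,0.02],[0.012,0.25,0,0,0.02]]]'
```

```text
t: 11.85
ee_pos: [0.5304, -0.1824, 0.1356]
orientation: [3.14, -0.008, -0.234]
wrist_force: [-0.3, 0.0, -1.4]
width: 0.342
t: 12.48
ee_pos: [0.5417, 0.0691, 0.1349]
orientation: [3.139, -0.007, -0.235]
wrist_force: [0.4, -0.6, 0.1]
width: 0.343
```

```bash
python3 -m inch '[[[0.001,0.04,0,0,0.02],[0.001,0.07,0,0,0.02],[0.001,0.086,0,0,0.02],[0.001,0.086,0,0,0.02]]]';  python3 - <<'E'
from h import *
snap('side','side6'); print(r.observe()['ee_pos'])
E
```

```text
t: 12.98
ee_pos: [0.5422, 0.1556, 0.1344]
orientation: [3.139, -0.006, -0.233]
wrist_force: [-0.6, -0.5, 0.4]
width: 0.344
[0.54252935 0.15416587 0.13436615]
```

View pics/side6.png

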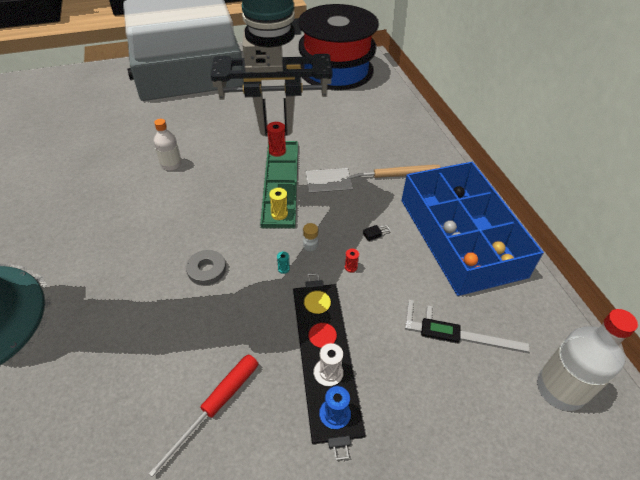

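Red is held upright at (277,140), and yellow still stands at (279,204). I lower red.

```bash
python3 -m inch '[[[0,0,-0.03,0,0.02],[0,0,-0.06,0,0.02],[0,0,-0.085,0,0.02],[0,0,-0.097,0,0.02],[0,0,-0.101,0,0.02]]]'; python3 -m inch '[[[0,0,-0.0015,0,0.02],[0,0,-0.003,0,0.02],[0,0,-0.0035,0,0.02],[0,0,-0.0035,0,0.02]]]'
```

```text
t: 13.65
ee_pos: [0.5426, 0.153, 0.033]
orientation: [3.138, -0.006, -0.236]
wrist_force: [-0.2, -0.0, -0.7]
width: 0.343
t: 14.15
ee_pos: [0.5432, 0.153, 0.0303]
orientation: [3.138, -0.007, -0.236]
wrist_force: [-0.1, -1.9, 6.0]
width: 0.348
```

```bash
python3 -m inch '[[[0,0,0,0,0.045],[0,0,0,0,0.07],[0,0,0,0,0.0919],[0,0,0,0,0.0919],[0,0,0,0,0.0919]]]';python3 -m inch '[[[0,0,0,0,0.0919],[0,0,0.02,0,0.0919],[0,0,0.05,0,0.0919],[0,0,0.09,0,0.0919],[0,0,0.1,0,0.0919]]]'; python3 -m inch '[[[-0.002,-0.035,0,0,0.0919],[-0.005,-0.095,0,0,0.0919],[-0.008,-0.155,0,0,0.0919],[-0.012,-0.215,0,0,0.0919],[-0.015,-0.27,0,0,0.0919]]]';
```

```text
t: 14.78
ee_pos: [0.5432, 0.1531, 0.0302]
orientation: [3.138, -0.007, -0.236]
wrist_force: [0.6, 0.1, 0.1]
width: 0.86
t: 15.4
ee_pos: [0.545, 0.1539, 0.1341]
orientation: [3.141, -0.012, -0.236]
wrist_force: [0.3, -0.4, -0.3]
width: 1.001
t: 16.02
ee_pos: [0.5293, -0.1184, 0.1344]
orientation: [3.14, -0.012, -0.237]
wrist_force: [1.5, 0.9, 1.0]
width: 0.998
```

```bash
python3 -m inch '[[[-0.003,-0.05,0,0,0.0919],[-0.006,-0.1,0,0,0.0919],[-0.008,-0.127,0,0,0.0919],[-0.008,-0.127,0,0,0.0919],[-0.008,-0.127,0,0,0.0919]]]';  python3 - <<'E'
from h import *
s=snap('side','side7'); print(r.observe()['ee_pos'],r.observe()['orientation'])
P=cloud(s);m=masks(s)
for n,f in(('red',(P[...,1]>.1)),('white',(P[...,1]<-.2)&(P[...,1]>-.3))):
    q=P[m[n]&f&(np.abs(P[...,0]-.54)<.06)]; t=q[(q[:,2]>.05)&(q[:,2]<.08)]
    print(n,len(q),np.percentile(q[:,2],[1,50,99]),cv2.minEnclosingCircle((t[:,:2]*1000).astype(np.float32)))
E
```

```text
t: 16.65
ee_pos: [0.5214, -0.2438, 0.1343]
orientation: [3.141, -0.012, -0.235]
wrist_force: [-0.4, 0.3, -1.0]
width: 0.999
[ 0.52154195 -0.24342818  0.13437921] [ 3.14128753 -0.01203778 -0.23455451]
red 297 [0.00561211 0.05542101 0.06027783] ((543.43408203125, 150.89688110351562), 17.794700622558594)
white 185 [-0.00168074  0.51449202  0.5176005 ] ((0.0, 0.0), 0.0)
```

View pics/side7.png

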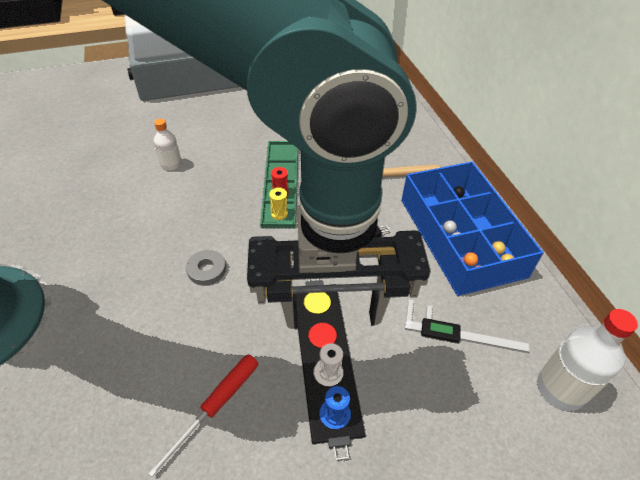

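Red stands in the second bay (280,180) next to yellow (279,204). White (330,365) and blue (336,408) are still on the carrier. The gripper is above white, so I pick it.

```bash
python3 -m inch '[[[0,-0.001,-0.03,0,0.0919],[0,-0.001,-0.06,0,0.0919],[0,-0.001,-0.085,0,0.0919],[0,-0.001,-0.0965,0,0.0919],[0,-0.001,-0.0965,0,0.0919]]]'; python3 -m inch '[[[0,0,0,0,0.02],[0,0,0,0,0.02],[0,0,0,0,0.02],[0,0,0,0,0.02],[0,0,0,0,0.02]]]' 15;  python3 -m inch '[[[0,0,0,0,0.02],[0,0,0,0,0.02],[0,0,0,0,0.02],[0,0,0,0,0.02]]]' 15
```

```text
t: 17.32
ee_pos: [0.5216, -0.2432, 0.0376]
orientation: [-3.141, -0.011, -0.233]
wrist_force: [0.1, -0.6, -0.5]
width: 0.997
t: 17.95
ee_pos: [0.5216, -0.2433, 0.0377]
orientation: [-3.141, -0.011, -0.233]
wrist_force: [-0.7, -0.1, 0.7]
width: 0.478
t: 18.45
ee_pos: [0.5216, -0.2433, 0.0377]
orientation: [-3.141, -0.011, -0.233]
wrist_force: [-0.2, 0.7, -0.1]
width: 0.342
```

```bash
python3 -m inch '[[[0,0,0.015,0,0.02],[0,0,0.04,0,0.02],[0,0,0.07,0,0.02],[0,0,0.097,0,0.02],[0,0,0.097,0,0.02]]]'; python3 -m inch '[[[0.003,0.03,0,0,0.02],[0.007,0.085,0,0,0.02],[0.012,0.14,0,0,0.02],[0.016,0.195,0,0,0.02],[0.02,0.25,0,0,0.02]]]'
```

```text
t: 19.08
ee_pos: [0.5233, -0.2439, 0.1377]
orientation: [3.141, -0.016, -0.233]
wrist_force: [0.4, -0.1, -1.1]
width: 0.346
t: 19.7
ee_pos: [0.5427, 0.0076, 0.1371]
orientation: [3.14, -0.016, -0.233]
wrist_force: [-0.2, 0.4, 0.0]
width: 0.34
```

```bash
python3 -m inch '[[[0.004,0.05,0,0,0.02],[0.009,0.1,0,0,0.02],[0.014,0.16,0,0,0.02],[0.018,0.206,0,0,0.02],[0.018,0.206,0,0,0.02]]]';  python3 - <<'E'
from h import *
snap('side','side8'); print(r.observe()['ee_pos'])
E
```

```text
t: 20.32
ee_pos: [0.5591, 0.2186, 0.1364]
orientation: [-3.141, -0.014, -0.226]
wrist_force: [-0.1, -0.3, -1.6]
width: 0.344
[0.55955579 0.21534235 0.13617291]
```

View pics/side8.png

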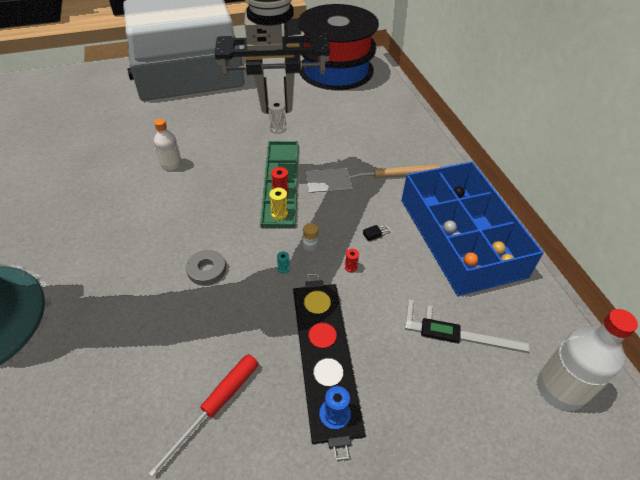

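White is held upright at (278,118). I lower it into the third bay.

```bash
python3 -m inch '[[[0.001,-0.0005,-0.03,0,0.02],[0.001,-0.0005,-0.06,0,0.02],[0.001,-0.0005,-0.085,0,0.02],[0.001,-0.0005,-0.099,0,0.02],[0.001,-0.0005,-0.103,0,0.02]]]'; python3 -m inch '[[[0,0,-0.0015,0,0.02],[0,0,-0.003,0,0.02],[0,0,-0.0035,0,0.02],[0,0,-0.0035,0,0.02]]]'
```

```text
t: 21.0
ee_pos: [0.5603, 0.2135, 0.0324]
orientation: [3.139, -0.013, -0.231]
wrist_force: [0.2, 0.1, 0.2]
width: 0.341
t: 21.5
ee_pos: [0.5611, 0.2136, 0.0301]
orientation: [3.139, -0.015, -0.231]
wrist_force: [-1.3, -1.7, 4.8]
width: 0.34
```

```bash
python3 -m inch '[[[0,0,0,0,0.045],[0,0,0,0,0.07],[0,0,0,0,0.0919],[0,0,0,0,0.0919],[0,0,0,0,0.0919]]]';python3 -m inch '[[[0,0,0,0,0.0919],[0,0,0.02,0,0.0919],[0,0,0.05,0,0.0919],[0,0,0.09,0,0.0919],[0,0,0.1,0,0.0919]]]'; python3 -m inch '[[[-0.003,-0.035,0,0,0.0919],[-0.008,-0.095,0,0,0.0919],[-0.014,-0.155,0,0,0.0919],[-0.021,-0.215,0,0,0.0919],[-0.027,-0.27,0,0,0.0919]]]';
```

```text
t: 22.12
ee_pos: [0.561, 0.2136, 0.03]
orientation: [3.139, -0.014, -0.231]
wrist_force: [0.1, 0.1, -0.5]
width: 0.862
t: 22.75
ee_pos: [0.5628, 0.2146, 0.1341]
orientation: [-3.141, -0.019, -0.231]
wrist_force: [-0.5, 0.3, -0.3]
width: 0.998
t: 23.38
ee_pos: [0.5351, -0.0576, 0.1342]
orientation: [-3.141, -0.019, -0.232]
wrist_force: [1.1, -0.6, -0.8]
width: 0.998
```

```bash
python3 -m inch '[[[-0.006,-0.055,0,0,0.0919],[-0.012,-0.11,0,0,0.0919],[-0.018,-0.165,0,0,0.0919],[-0.024,-0.22,0,0,0.0919],[-0.026,-0.25,0,0,0.0919]]]'; python3 -m inch '[[[0,0,0,0,0.0919],[0,0,0,0,0.0919]]]'; python3 - <<'E'
from h import *
s=snap('side','side9'); print(r.observe()['ee_pos'],r.observe()['orientation'])
E
```

```text
t: 24.0
ee_pos: [0.5075, -0.3112, 0.1339]
orientation: [3.141, -0.019, -0.236]
wrist_force: [0.4, 0.8, 0.1]
width: 0.998
t: 24.25
ee_pos: [0.5074, -0.3097, 0.1338]
orientation: [-3.141, -0.018, -0.235]
wrist_force: [0.2, -0.1, -0.1]
width: 0.998
[ 0.5077931  -0.30916402  0.13390726] [-3.14114868 -0.01822815 -0.23332908]
```

View pics/side9.png

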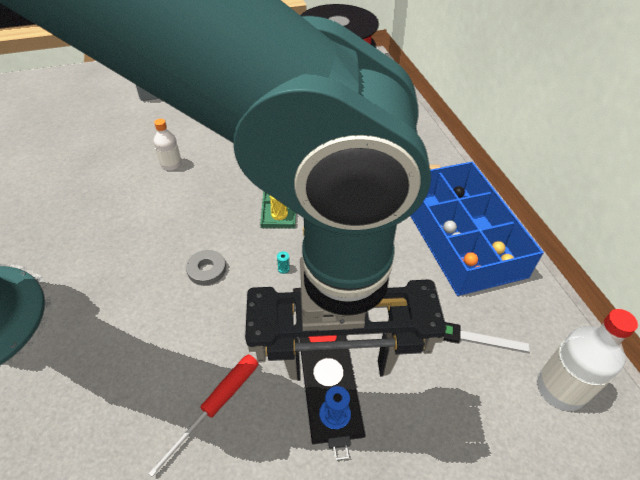

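Blue (336,408) is below the gripper, and the area is clear. I pick it.

```bash
python3 -m inch '[[[0.001,0.001,-0.03,0,0.0919],[0.001,0.001,-0.06,0,0.0919],[0.001,0.001,-0.085,0,0.0919],[0.001,0.001,-0.0965,0,0.0919],[0.001,0.001,-0.0965,0,0.0919]]]'; python3 -m inch '[[[0,0,0,0,0.02],[0,0,0,0,0.02],[0,0,0,0,0.02],[0,0,0,0,0.02],[0,0,0,0,0.02]]]' 15;  python3 -m inch '[[[0,0,0,0,0.02],[0,0,0,0,0.02],[0,0,0,0,0.02],[0,0,0,0,0.02]]]' 15
```

```text
t: 24.92
ee_pos: [0.509, -0.3068, 0.0371]
orientation: [-3.14, -0.017, -0.232]
wrist_force: [0.3, -0.0, -0.1]
width: 1.002
t: 25.55
ee_pos: [0.5089, -0.3069, 0.0372]
orientation: [-3.14, -0.017, -0.232]
wrist_force: [-0.7, -0.2, -0.0]
width: 0.48
t: 26.05
ee_pos: [0.509, -0.3069, 0.0372]
orientation: [-3.14, -0.018, -0.232]
wrist_force: [0.9, 1.2, 0.6]
width: 0.34
```

```bash
python3 -m inch '[[[0,0,0.015,0,0.02],[0,0,0.04,0,0.02],[0,0,0.07,0,0.02],[0,0,0.097,0,0.02],[0,0,0.097,0,0.02]]]'; python3 -m inch '[[[0.004,0.03,0,0,0.02],[0.011,0.085,0,0,0.02],[0.018,0.14,0,0,0.02],[0.025,0.195,0,0,0.02],[0.031,0.25,0,0,0.02]]]'; python3 -m inch '[[[0.005,0.05,0,0,0.02],[0.011,0.1,0,0,0.02],[0.018,0.155,0,0,0.02],[0.025,0.21,0,0,0.02],[0.031,0.26,0,0,0.02]]]'
```

```text
t: 26.68
ee_pos: [0.5106, -0.3077, 0.1372]
orientation: [3.141, -0.022, -0.232]
wrist_force: [0.1, -0.1, -1.0]
width: 0.343
t: 27.3
ee_pos: [0.541, -0.056, 0.1364]
orientation: [3.141, -0.021, -0.232]
wrist_force: [0.5, 0.8, -0.3]
width: 0.34
t: 27.92
ee_pos: [0.5713, 0.2058, 0.1355]
orientation: [3.14, -0.02, -0.231]
wrist_force: [-0.1, -0.5, -0.2]
width: 0.342
```

```bash
python3 -m inch '[[[0.003,0.03,0,0,0.02],[0.006,0.058,0,0,0.02],[0.007,0.067,0,0,0.02],[0.007,0.067,0,0,0.02]]]';  python3 - <<'E'
from h import *
snap('side','side10'); print(r.observe()['ee_pos'])
E
```

```text
t: 28.42
ee_pos: [0.5779, 0.2724, 0.1347]
orientation: [3.139, -0.019, -0.231]
wrist_force: [-0.3, -0.5, 0.1]
width: 0.344
[0.578201   0.27138279 0.13486237]
```

View pics/side10.png

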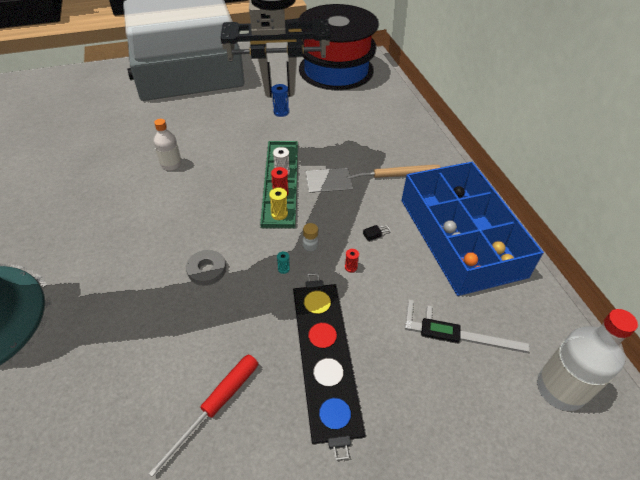

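Yellow, red and white stand in bays 1–3 at (279,204), (280,180) and (281,160). Blue is held upright at (280,100). I lower it.

```bash
python3 -m inch '[[[0,0.002,-0.03,0,0.02],[0,0.002,-0.06,0,0.02],[0,0.002,-0.085,0,0.02],[0,0.002,-0.098,0,0.02],[0,0.002,-0.102,0,0.02]]]'; python3 -m inch '[[[0,0,-0.0015,0,0.02],[0,0,-0.003,0,0.02],[0,0,-0.0035,0,0.02],[0,0,-0.0035,0,0.02]]]'
```

```text
t: 29.1
ee_pos: [0.5783, 0.2722, 0.0324]
orientation: [3.138, -0.019, -0.233]
wrist_force: [0.3, -1.1, 0.5]
width: 0.34
t: 29.6
ee_pos: [0.5788, 0.2725, 0.0297]
orientation: [3.138, -0.02, -0.233]
wrist_force: [-0.1, -0.3, 2.8]
width: 0.342
```

```bash
python3 -m inch '[[[0,0,0,0,0.045],[0,0,0,0,0.07],[0,0,0,0,0.0919],[0,0,0,0,0.0919],[0,0,0,0,0.0919]]]';python3 -m inch '[[[0,0,0,0,0.0919],[0,0,0.02,0,0.0919],[0,0,0.05,0,0.0919],[0,0,0.09,0,0.0919],[0,0,0.12,0,0.0919]]]'; python3 -m inch '[[[-0.03,-0.01,0.01,0,0.0919],[-0.08,-0.02,0.02,0,0.0919],[-0.12,-0.02,0.03,0,0.0919],[-0.15,-0.02,0.03,0,0.0919],[-0.15,-0.02,0.03,0,0.0919]]]'; python3 - <<'E'
from h import *
s=snap('side','side11'); t=snap('top','top11'); print(r.observe()['ee_pos'])
C=np.array([.5516,.184]); a=np.deg2rad(-16.3)
for c,s in(('side',s),('top',t)):
  P=cloud(s); m=masks(s); q,f=tray(s); print(c,f)
  for n in('yellow','red','white','blue'):
    q=P[m[n]&(np.abs(P[...,0]-.55)<.06)&(P[...,1]>.05)&(P[...,1]<.32)&(P[...,2]<.1)]
    t=q[q[:,2]>.045]
    if len(t)<5: print(n,len(q)); continue
    (x,y),rr=cv2.minEnclosingCircle((t[:,:2]*1000).astype(np.float32))
    d=np.array([x,y])/1e3-C; print(n,'z',np.percentile(q[:,2],[2,98]).round(4),'r',round(rr,1),'tray xy',np.round([d@[np.cos(a),np.sin(a)],d@[-np.sin(a),np.cos(a)]],4))
E
```

```text
t: 30.22
ee_pos: [0.5788, 0.2725, 0.0296]
orientation: [3.138, -0.02, -0.233]
wrist_force: [-0.6, 0.0, 0.3]
width: 0.859
t: 30.85
ee_pos: [0.5794, 0.2731, 0.153]
orientation: [3.14, -0.022, -0.233]
wrist_force: [-0.1, 0.8, 0.4]
width: 1.002
t: 31.48
ee_pos: [0.4281, 0.2536, 0.1848]
orientation: [3.141, -0.025, -0.23]
wrist_force: [0.6, -0.5, 0.1]
width: 1.002
[0.43047659 0.25325717 0.18423413]
side (array([551.3, 182.8]), array([253.9,  64.8]), 73.62)
yellow z [0.0058 0.0603] r 16.8 tray xy [ 0.0014 -0.0936]
red z [0.0102 0.06  ] r 17.9 tray xy [ 0.0021 -0.0332]
white 0
blue z [0.0112 0.0601] r 17.5 tray xy [0.0027 0.0892]
top (array([551.1, 185. ]), array([248.4,  61.3]), 73.5)
yellow z [0.0074 0.0614] r 15.9 tray xy [ 0.0009 -0.0912]
red z [0.0094 0.0614] r 15.7 tray xy [ 0.0008 -0.0328]
white 0
blue z [0.0055 0.0613] r 16.5 tray xy [0.0026 0.0923]
```

View pics/side11.png

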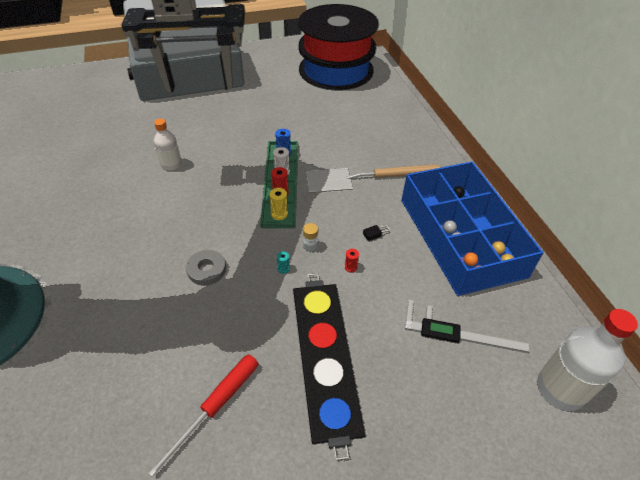

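View pics/top11.png

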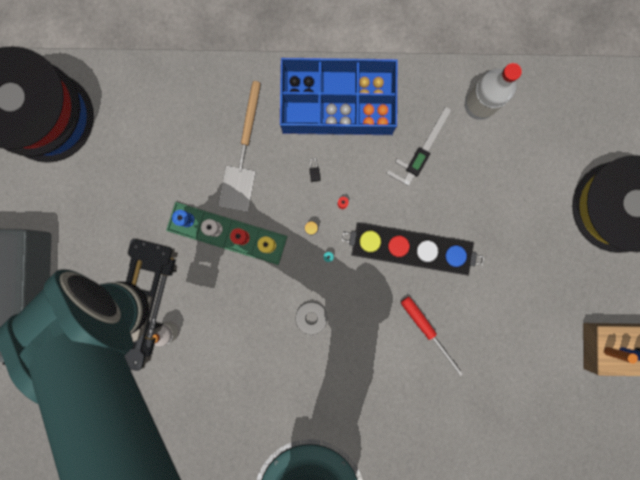

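Both views show the tray from left to right as blue, white, red, yellow, all upright and with the gripper clear. White is in shadow, so the colour mask missed it; I check it by depth and then hand in.

```bash
python3 - <<'E'
from h import *
C=np.array([.5516,.184]); a=np.deg2rad(-16.3)
for c in('side','top'):
    s=dict(np.load('last_%s.npz'%c)); P=cloud(s); d=P[...,:2]-C
    x=d@[np.cos(a),np.sin(a)]; y=d@[-np.sin(a),np.cos(a)]
    m=(np.abs(x)<.03)&(np.abs(y-.031)<.029)&(P[...,2]>.05)&(P[...,2]<.075)
    print(c,m.sum(),'top z',np.median(P[m][:,2]).round(4),'tray xy mid',np.round([(x[m].min()+x[m].max())/2,(y[m].min()+y[m].max())/2],4))
print(r.hand_in())
E
```

```text
side 165 top z 0.0581 tray xy mid [0.0016 0.0288]
top 204 top z 0.0578 tray xy mid [0.001  0.0294]
the job is handed in; nothing more can be done
None
```

I moved all four coupons into the tray in reverse order and handed the job in at about 31.6 s. From left to right the tray now holds blue, white, red and yellow; the carrier's rafts run yellow, red, white, blue.

- **Handling:** I gripped each coupon with the jaws across the row and lowered it until I felt light contact (3–6 N) at the expected floor height. Then I let go and lifted straight up.
- **Final position:** Both cameras show all four upright and within about 4 mm of their bay centres. The bay allows about 13 mm. The gripper is clear of everything.
- **What failed or disagreed:** In the final pictures the white coupon was in the arm's shadow and the colour check missed it. A depth check showed its top at 58 mm, as expected, and about 2 mm from its bay centre. The two cameras differ by up to 3 mm, and the gripper's tilt had drifted to about 1.4° by the end with no visible effect.

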